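Shut the handover cabinet and hold its index plunger out

ROBOT

A 6-joint arm with a two-finger parallel gripper is mounted at the origin on a cart in front of the work surface, level with it; the furniture and walls round the work are solid. World frame = base frame: x ahead of the robot, y to its left, z up, the work surface at z = 0. Lengths are in m, angles in rad, forces in N, time in s.
With the tool pointing down it reaches from about 0.25 to 0.8 m from the base axis. Payload 3.9 kg.
Tool frame: the origin (TCP) lies where the fingers leave the gripper's body, on its centre line; the fingertips stand 73 mm ahead of it and the grasp point (between the pads) lies 54 mm ahead of it; z points along the fingers, y is the line along which they close (so a half turn about z gives the same grasp; the last joint's range is limited). The gripper opens to 85 mm and grips with 20 to 120 N. Pads are 22 mm wide; open, the fingers measure 114 mm over their backs; the gripper's body (76 mm by 85 mm) begins 54 mm behind the grasp point. The pads swing forward as they close: fully open they stand 13 mm farther back than shut.
Start: joints at [-1.283, 0.26, -0.138, 1.173, 0, 1.571], TCP at [0.149, -0.503, 0.304] pointing down, gripper open.
Joint ranges: [-2.78, 2.78], [-0.83, 1.72], [-1.28, 1.37], [-1.9, 2.12], [-1.57, 1.48], [-3.14, 3.14]. Speed limits (rad/s): [2.57, 2.57, 3.14, 3.14, 3.14, 3.14].

INTERFACE

Orientations are given as a rotation vector (axis times angle).
In Python, from station import env gives the robot as it stands. The module is installed in compiled form; this text tells all that it offers.
- The arm moves only by the tool jog_arm, never from a script. Its argument "moves" is a list of rows, each a list of 3 entries, a list of its own where there are three numbers: the shift along the tool's x, y, z normalised to -1 to 1, where 1 is 40 mm, then the turn, a rotation vector about the tool's x, y, z normalised to -1 to 1, where 1 is 0.08 rad, then the closure, from 0 (fully open) to 1 (shut). A call has 1 to 5 rows; each row shifts and turns the commanded pose from where the row before left it, along the tool's axes as they then stand; what a row does not reach is not made up. A row lasts 1/12 s, in which the tool goes at most 41.7 mm and 7.16 degrees, less where a joint would pass 70% of its speed; a pose out of reach is approached as far as the arm can. A call with a number of a shift or a turn outside -1 to 1 is refused whole. A call with a gripper value outside its range is refused whole. The fingers move at their own pace and stop on an object; "squeeze" is the grip in N (left out, the last holds). Time passes only in rows, so rows that do not move let the fingers close. It gives the time, the measured TCP pose, the force, the opening and the grip force at its end, in the units of the state.
- env.observe(): the state, without advancing time (a new reading comes with each control period).
- env.snapshot(name): name is "scene" or "top" or "wrist"; returns a dict with "pixels" (400x640x3 uint8, red, green, blue), "K" (3x3 intrinsics, pixels), "k1" (the pictures are not rectified: a ray, as slopes to the right and down, at radius r is drawn at 1 + k1 r^2 times it, then the intrinsics apply), "R" (3x3) and "t" (3): a world point X has camera coordinates R X + t. Camera axes: x right, y down, z forward; pixel columns grow to the right and rows downward; lengths in m; the calibration is good to about 2 mm. A picture is of the moment at which its call begins. There is no depth.
- env.sign_off(): hands the job in; it is judged then, once.
The state is a dict: "clock": time; "joints": joint angles; "joint_velocities": joint speeds; "tau": joint torques, N m; "eef_pos": TCP position; "tcp_rot": TCP orientation; "contact_force": force on the tool from outside, world axes, zero at the start; "moment": the same for the moment, N m; "width": finger opening in m; "grip_force": force on a finger pad.
Only numpy, scipy, OpenCV 4.12 (cv2) and the standard library are available. Lean on these libraries where they do the work, as an engineer would, in place of code of your own. Each camera call takes 0.05 s, during which the arm holds its last target. There are 200 camera calls.

TASK

Push the door of the small white handover cabinet fully shut, so that it snaps home on its catch; until then the index plunger on the roof stays down in its hole. Then grip the plunger's black knob, pull it all the way up against its spring so that its pin is clear of the dial, and finish while still holding it up there with the door shut, so that a colleague can turn the carousel. Leave the things standing around the cabinet where they are.

Things in the scene. Friction and masses are not known exactly. Their poses are not given: they have to be found in the camera images.
- cabinet: White metal cabinet fixed to the worktop, 160 deep (x), 212 wide (y), 150 high; a round aluminium dial (120 diameter, top at z = 162) on its roof, sample tubes inside. Origin: centre of its underside. -x is its front with the door, +y the hinge side, z up. On the roof at x = -27, y = 24 stands the index plunger on a dark bracket (top at z = 181, 24 wide).
- door (a joint): Door angle, rad: 0 = shut and seated; grows (to 1.3) as it swings out to the front. Turns easily and stays where left, down to about 0.08, where its strike meets a sprung ball in the side wall: about 5 to 7 N at the free edge push it over, then the ball pulls it shut and keeps it shut; otherwise it rests ajar. Shut, its outer face stands 4 mm in front of the cabinet's front edges.
- door_hinge (a point): Point on the upright hinge axis, in the plane of the door's outer face, at half its height (75 above the worktop). Door: white frame with clear window, 180 from hinge axis to free edge, 122 high (z = 14 to 136), 14 thick. Axes turn with the door: +x inward from the outer face, -y towards the free edge, z up; shut, they are parallel to the cabinet's.
- door_push (a point): Point on the outer face of the door's solid stile, good for pushing: 155 from the hinge axis, 30 below the upper edge (106 above the worktop). Turns with the door, axes as door_hinge: push along +x. A small steel knob (18 diameter, sticking out 18) sits 62 below it and 7 nearer the free edge.
- plunger (a joint): Lift of the index plunger, m: 0 = pin fully in the dial's hole, 0.020 = fully pulled up, against its stop. A spring pushes it down: 5 N at 0, 10 N at the top; it drops back as soon as it is let go. The pin tip is 6 mm deep in the hole at 0.
- plunger_knob: The plunger's black upright round knob, 24 diameter, straight sides from 5 to 29 above its origin, top at 32. Origin: on the axis, 1 below its underside, 200 above the worktop when the pin is in. z up, moves only along z, does not turn. Free space all round; below it a steel barrel, 22 diameter at most, down to the bracket top 19 below the origin.
- knob_grip (a point): Point on the knob's axis at mid-height, where to grip it: 18 above the knob's origin, 218 above the worktop when the pin is in.
- swab_box: Bystander: white and green carton, 63 x 105 x 59 high, to the left of the cabinet. Origin under its centre.
- stapler: Bystander: blue and black stapler, 36 x 143 x 46 high, to the right in front. Origin under its centre.
- pill_bottle: Bystander: red bottle with white cap, 36 diameter, 62 high, to the right of the cabinet. Origin under its centre.

How it is judged:
By the outcome, as a careful person would: the job done as asked, in the order asked, and still so for the second after the job is handed in, while the arm keeps its last pose, push and grip.
It also fails if it takes over 38 s, if anything falls off the work surface, if the arm or the gripper's body presses on something with over 40 N, if the wrist force passes 120 N, or if a joint passes its speed limit or range.

## Working session

There is one attempt and no reset: what is moved stays moved. The work goes in short steps, Python scripts to look and compute and a tool call to move; the robot and the scene stay as the last step left them, time stands still between calls to the robot, and variables do not carry over. Pictures are saved under pics/ and viewed, at most 10 in all, crops included, and the job is handed in when it is done.

Besides the shell and the picture viewer there is one more tool, called after ">>>" as a command line: name --argument value ..., lists and objects as JSON in quotes. jog_arm: Moves the arm, as the interface text tells. Scaled input: -1 to 1 covers 40 mm each way for a shift and 0.08 rad each way for a turn. Its arguments: {"type":"object","properties":{"moves":{"type":"array"},"squeeze":{"type":"number"}},"required":["moves"]}

```bash
mkdir -p pics; cat > h.py <<'E'
import numpy as np, cv2
from station import env
from scipy.spatial.transform import Rotation as Ro
def snap(n,f):
    s=env.snapshot(n); cv2.imwrite(f'pics/{f}.png',cv2.cvtColor(s['pixels'],cv2.COLOR_RGB2BGR))
    np.savez(f'pics/{f}.npz',**s); return s
def ray(s,u,v):
    K=s['K'];R=s['R'];k=float(s['k1'])
    d=np.array([(u-K[0,2])/K[0,0],(v-K[1,2])/K[1,1]]);p=d.copy()
    for _ in range(20): p=d/(1+k*(p@p))
    r=R.T@np.array([p[0],p[1],1]); return -R.T@s['t'], r/np.linalg.norm(r)
def onz(s,u,v,z):
    c,r=ray(s,u,v); return c+r*(z-c[2])/r[2]
def proj(s,X):
    p=s['R']@np.asarray(X,float)+s['t'];p=p[:2]/p[2];p=p*(1+float(s['k1'])*(p@p))
    return s['K'][:2,:2]@p+s['K'][:2,2]
def tri(a,b):
    (c1,r1),(c2,r2)=a,b
    A=np.stack([r1,-r2],1);t=np.linalg.lstsq(A,c2-c1,rcond=None)[0]
    p,q=c1+r1*t[0],c2+r2*t[1]; return (p+q)/2,np.linalg.norm(p-q)
E
python3 - <<'E'
from h import *
for n in('scene','top'):
    s=snap(n,n+'0'); print(n,(-s['R'].T@s['t']).round(3),s['K'].round(1).tolist(),s['k1'])
o=env.observe(); print(o['eef_pos'],o['tcp_rot'],o['width'])
E
```

```text
scene [0.002 0.391 0.894] [[390.2, 0.0, 319.3], [0.0, 390.2, 200.1], [0.0, 0.0, 1.0]] -0.07511991611936283
top [0.349 0.078 1.526] [[465.6, 0.0, 319.2], [0.0, 465.6, 197.2], [0.0, 0.0, 1.0]] -0.08294075860333396
[ 0.1488882  -0.50291713  0.30313514] [-3.10734282e+00 -4.50315364e-01  4.06166932e-04] 0.08566015537501002
```

View pics/scene0.png

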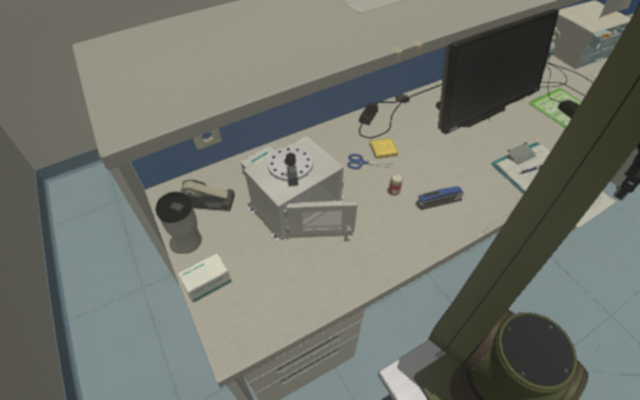

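View pics/top0.png

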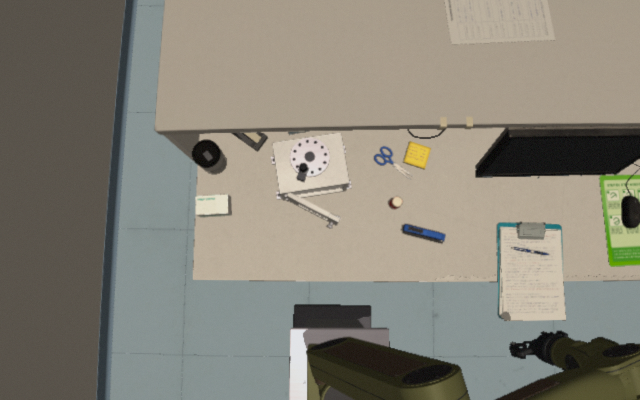

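The scene view shows the cabinet at about (292,190), its door ajar with the free edge at (352,220), and the plunger at (291,168). In the top view the cabinet is centred near (311,165), the plunger is at (302,170), and the door runs from (285,196) to (337,221). The overhead shelf's edge is at row 128.

```bash
python3 - <<'E'
import cv2
a=cv2.imread('pics/top0.png')[120:245,185:355];b=cv2.imread('pics/scene0.png')[130:250,225:395]
a=cv2.resize(a,None,fx=4.6,fy=4.6,interpolation=3)[:,:782];b=cv2.resize(b,None,fx=4.6,fy=4.6,interpolation=3)
cv2.imwrite('pics/ta.png',a);cv2.imwrite('pics/sa.png',b)
E
```

```text
(no output)
```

View pics/ta.png

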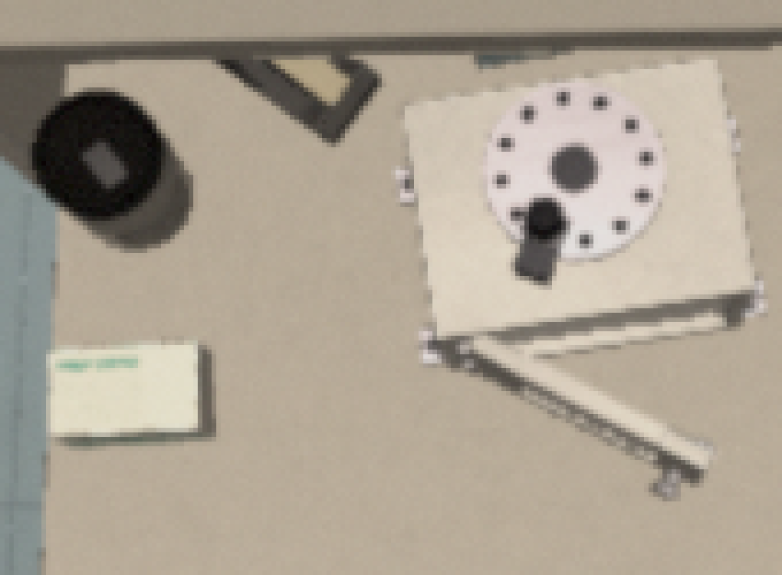

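View pics/sa.png

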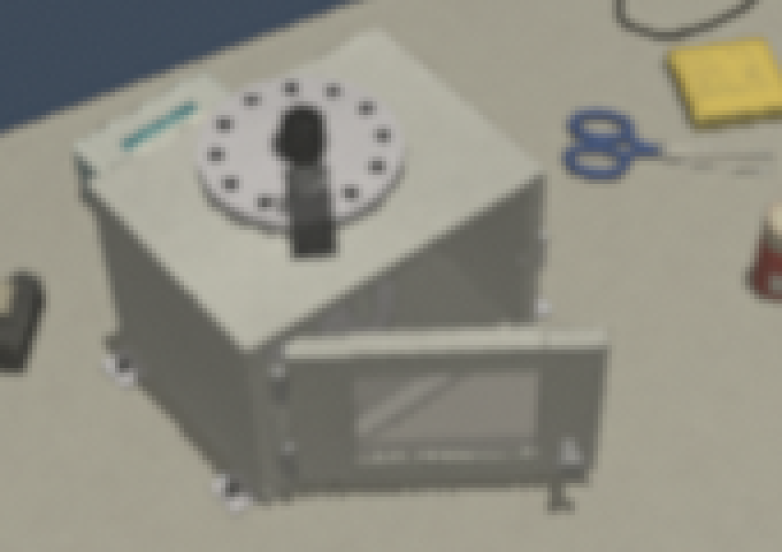

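```bash
cat >> h.py <<'E'
T=dict(np.load('pics/top0.npz'));S=dict(np.load('pics/scene0.npz'))
tc=lambda u,v:(u/4.6+185-.4,v/4.6+120-.4)
sc=lambda u,v:(u/4.6+225-.4,v/4.6+130-.4)
E
python3 - <<'E'
from h import *
c=np.array([onz(T,*tc(*p),.15) for p in[(404,101),(718,60),(757,288),(435,336)]])
print('roof top',c.round(4).tolist());e=[np.linalg.norm(c[i]-c[(i+1)%4]) for i in range(4)];print('edges',np.round(e,4))
c2=np.array([onz(S,*sc(*p),.15) for p in[(80,150),(375,32),(545,175),(255,345)]])
print('roof scene',c2.round(4).tolist(),[round(float(np.linalg.norm(c2[i]-c2[(i+1)%4])),4) for i in range(4)])
for n,C in(('T',c),('S',c2)):
    m=C.mean(0); ex=(C[0]+C[1]-C[2]-C[3]); ya=(C[0]+C[3]-C[1]-C[2]); print(n,m.round(4),'yaw',np.arctan2(ex[1],ex[0]),np.arctan2(-ya[0],ya[1]))
    y=np.arctan2(-ya[0],ya[1]);print(' knob pred',m[:2]+Ro.from_euler('z',y).as_matrix()[:2,:2]@[-.027,.024],'hinge pred',m[:2]+Ro.from_euler('z',y).as_matrix()[:2,:2]@[-.084,.09])
# knob by dark mask
for n,s,box in(('T',T,(290,160,312,174)),('S',S,(280,148,300,170))):
    x0,y0,x1,y1=box;g=s['pixels'][y0:y1,x0:x1].astype(int).max(2)
    m=(g<45).astype(np.uint8);q=np.argwhere(m);print(n,len(q),q.mean(0)[::-1]+[x0,y0],q.min(0)[::-1]+[x0,y0],q.max(0)[::-1]+[x0,y0])
print('knobtop T',onz(T,*tc(545,215),.232))
print('knobtop S',onz(S,*sc(303,118),.232))
print('dial T',onz(T,*tc(575,167),.162),'pred off')
for p in[(470,345),(498,342),(712,447),(697,466)]:print('door T',onz(T,*tc(*p),.136).round(4))
for p in[(285,355),(290,342),(608,332),(608,347)]:print('door S',onz(S,*sc(*p),.136).round(4))
E
```

```text
roof top [[0.7205, 0.213, 0.15], [0.7507, 0.0052, 0.15], [0.597, -0.0205, 0.15], [0.5633, 0.1891, 0.15]]
edges [0.21   0.1557 0.2122 0.159 ]
roof scene [[0.7463, 0.2074, 0.15], [0.751, 0.0094, 0.15], [0.5949, -0.0173, 0.15], [0.5648, 0.1821, 0.15]] [0.1981, 0.1583, 0.2017, 0.1832]
T [0.6579 0.0967 0.15  ] yaw 0.1582322743238181 0.1519271759119413
 knob pred [0.62755369 0.11633739] hinge pred [0.5612216  0.17295058]
S [0.6642 0.0954 0.15  ] yaw 0.1526502025813676 0.08741255101007457
 knob pred [0.63523113 0.11697323] hinge pred [0.57268688 0.17774507]
T 40 [302.775 167.875] [300 165] [306 171]<stdin>:12: RuntimeWarning: Mean of empty slice.
  ret = um.true_divide(
Traceback (most recent call last):
ValueError: zero-size array to reduction operation minimum which has no identity
```

```bash
python3 - <<'E'
from h import *
print('knobtop T',onz(T,*tc(545,215),.232).round(4), onz(T,302.775,167.875,.225).round(4))
print('knobtop S',onz(S,*sc(303,118),.232).round(4))
print('knob tri',tri(ray(T,*tc(545,215)),ray(S,*sc(303,118))))
print('dial T',onz(T,*tc(575,167),.162).round(4),'S',onz(S,*sc(300,151),.162).round(4))
for p in[(470,345),(498,342),(712,447),(697,466)]:print('door T',onz(T,*tc(*p),.136).round(4))
for p in[(285,355),(290,342),(608,332),(608,347)]:print('door S',onz(S,*sc(*p),.136).round(4))
o=env.observe();M=Ro.from_rotvec(o['tcp_rot']).as_matrix();print(M.round(3).tolist(),o['joints'])
E
```

```text
knobtop T [0.6267 0.1162 0.232 ] [0.6237 0.1172 0.225 ]
knobtop S [0.6278 0.1164 0.232 ]
knob tri (array([0.62672956, 0.11648335, 0.2328505 ]), np.float64(0.000681980748396729))
dial T [0.6739 0.0991 0.162 ] S [0.6707 0.101  0.162 ]
door T [0.5597 0.1671 0.136 ]
door T [0.5619 0.1487 0.136 ]
door T [0.4939 0.008  0.136 ]
door T [0.4814 0.0178 0.136 ]
door S [0.5612 0.1672 0.136 ]
door S [0.5679 0.1608 0.136 ]
door S [0.4887 0.0076 0.136 ]
door S [0.48   0.0132 0.136 ]
[[0.959, 0.284, -0.001], [0.284, -0.959, 0.002], [0.0, -0.002, -1.0]] [-1.28296836e+00  2.60614356e-01 -1.39279640e-01  1.17271049e+00
  6.00224339e-07  1.57078863e+00]
```

The cabinet and knob positions agree in both views: cabinet at (0.658, 0.097) with yaw 0.155, knob at (0.627, 0.1165) with its top at z 0.233. The hinge is at (0.561, 0.173) and the door angle is about 0.62. I'm moving over to a point in front of the door, with the fingers closed.

>>> jog_arm --moves '[[[0,0,0],[0,0,0.83],1],[[0,0,0],[0,0,0.83],1],[[0.44,-0.62,0],[0,0,0],1],[[0.44,-0.62,0],[0,0,0],1],[[0.44,-0.62,0],[0,0,0],1]]' --squeeze 30

```text
clock: 0.52
eef_pos: [0.1897, -0.4207, 0.3032]
tcp_rot: [-3.131, -0.241, 0.001]
contact_force: [-0.4, 0.1, 0.2]
width: 0.0258
grip_force: 0.0
```

>>> jog_arm --moves '[[[0.44,-0.62,0],[0,0,0],1],[[0.44,-0.62,0],[0,0,0],1],[[0.44,-0.62,0],[0,0,0],1],[[0.44,-0.62,0],[0,0,0],1],[[0.44,-0.62,0],[0,0,0],1]]'

```text
clock: 0.93
eef_pos: [0.2576, -0.2841, 0.3036]
tcp_rot: [-3.132, -0.242, 0.0]
contact_force: [0.9, 0.1, -0.5]
width: -0.0001
grip_force: 0.0
```

>>> jog_arm --moves '[[[0.44,-0.62,0],[0,0,0],1],[[0.44,-0.62,0],[0,0,0],1],[[0.44,-0.62,0],[0,0,0],1],[[0.44,-0.62,0],[0,0,0],1],[[0.44,-0.62,0],[0,0,0],1]]'

```text
clock: 1.35
eef_pos: [0.3253, -0.148, 0.3037]
tcp_rot: [-3.132, -0.243, 0.0]
contact_force: [-0.0, -0.4, 0.7]
width: 0.0002
grip_force: 0.0
```

>>> jog_arm --moves '[[[0.44,-0.62,0],[0,0,0],1],[[0.44,-0.62,0],[0,0,0],1],[[0.44,-0.62,0],[0,0,0],1],[[0.44,-0.62,0],[0,0,0],1],[[0,0,0],[0,0,0],1]]'

```text
clock: 1.77
eef_pos: [0.3814, -0.0371, 0.3037]
tcp_rot: [-3.129, -0.253, -0.002]
contact_force: [0.1, -0.2, -0.0]
width: -0.0001
grip_force: 0.0
```

```bash
python3 - <<'E'
from h import *
for a,b in(((443,123),(397,53)),((469,123),(419,45))): print(tri(ray(T,*a),ray(S,*b)))
for z in(.3,.4,.5,.6):print(onz(T,311,130,z).round(3))
o=env.observe();M=Ro.from_rotvec(o['tcp_rot']).as_matrix();print(M.round(3).tolist(),o['eef_pos'])
for t in([.43,.04,.175],[.576,.022,.175]):print(M.T@(np.array(t)-o['eef_pos'])/.04)
E
```

```text
(array([ 0.72264189, -0.25455276,  0.35046614]), np.float64(0.000505348525850197))
(array([ 0.7206627 , -0.32384643,  0.35667207]), np.float64(0.003402811844138764))
[0.713 0.094 0.3  ]
[0.684 0.093 0.4  ]
[0.654 0.092 0.5  ]
[0.624 0.09  0.6  ]
[[0.987, 0.161, 0.001], [0.161, -0.987, 0.002], [0.002, -0.002, -1.0]] [ 0.38144736 -0.03705851  0.30374229]
[ 1.50179139 -1.70032893  3.22447244]
[ 5.03221458 -0.67023396  3.228523  ]
```

>>> jog_arm --moves '[[[0.3,-0.34,0.64],[0,0,0],1],[[0.3,-0.34,0.64],[0,0,0],1],[[0.3,-0.34,0.64],[0,0,0],1],[[0.3,-0.34,0.64],[0,0,0],1],[[0.3,-0.34,0.64],[0,0,0],1]]'

```text
clock: 2.18
eef_pos: [0.4282, 0.0361, 0.1746]
tcp_rot: [3.132, 0.243, -0.0]
contact_force: [0.3, -0.7, 0.1]
width: 0.0002
grip_force: 0.0
```

>>> jog_arm --moves '[[[0.25,0.07,0],[0,0,0],1],[[0.25,0.07,0],[0,0,0],1],[[0.25,0.07,0],[0,0,0],1],[[0.25,0.07,0],[0,0,0],1],[[0.25,0.07,0],[0,0,0],1]]'

```text
clock: 2.6
eef_pos: [0.4817, 0.0286, 0.1773]
tcp_rot: [3.132, 0.241, 0.004]
contact_force: [-1.2, 0.5, -0.2]
width: -0.0001
grip_force: 0.6
```

>>> jog_arm --moves '[[[0.25,0.07,0],[0,0,0],1],[[0.25,0.07,0],[0,0,0],1],[[0.25,0.07,0],[0,0,0],1],[[0.25,0.07,0],[0,0,0],1],[[0.0,0.0,0],[0,0,0],1]]'

```text
clock: 3.02
eef_pos: [0.524, 0.0245, 0.1762]
tcp_rot: [3.132, 0.242, 0.005]
contact_force: [0.7, -0.3, -0.5]
width: -0.0001
grip_force: 0.0
```

>>> jog_arm --moves '[[[0.18,0.05,0],[0,0,0],1],[[0.18,0.05,0],[0,0,0],1],[[0.18,0.05,0],[0,0,0],1],[[0.18,0.05,0],[0,0,0],1],[[0,0,0],[0,0,0],1]]'

```text
clock: 3.43
eef_pos: [0.5528, 0.0213, 0.1761]
tcp_rot: [3.132, 0.243, 0.003]
contact_force: [0.3, -0.4, -0.3]
width: 0.0002
grip_force: 0.0
```

>>> jog_arm --moves '[[[0.08,0.02,0],[0,0,0],1],[[0.08,0.02,0],[0,0,0],1],[[0,0,0],[0,0,0],1]]'

```text
clock: 3.68
eef_pos: [0.558, 0.0207, 0.1759]
tcp_rot: [3.132, 0.243, 0.001]
contact_force: [0.8, -0.2, 0.4]
width: -0.0
grip_force: 0.0
```

>>> jog_arm --moves '[[[0.08,0.02,0],[0,0,0],1],[[0.08,0.02,0],[0,0,0],1],[[0,0,0],[0,0,0],1]]'

```text
clock: 3.93
eef_pos: [0.5633, 0.0202, 0.1757]
tcp_rot: [-3.132, -0.243, 0.003]
contact_force: [-2.3, 0.4, 1.4]
width: -0.0
grip_force: 1.2
```

>>> jog_arm --moves '[[[0.08,0.01,0],[0,0,0],1],[[0.08,0.01,0],[0,0,0],1],[[0,0,0],[0,0,0],1]]'

```text
clock: 4.18
eef_pos: [0.5714, 0.0203, 0.176]
tcp_rot: [3.132, 0.243, 0.003]
contact_force: [-0.0, 0.2, 0.4]
width: -0.0001
grip_force: 0.0
```

>>> jog_arm --moves '[[[0.08,0.01,0],[0,0,0],1],[[0,0,0],[0,0,0],1]]'

```text
clock: 4.35
eef_pos: [0.5748, 0.0204, 0.1761]
tcp_rot: [3.132, 0.243, 0.003]
contact_force: [-0.5, -0.5, -0.5]
width: -0.0002
grip_force: 0.0
```

>>> jog_arm --moves '[[[0.08,0.01,0],[0,0,0],1],[[0,0,0],[0,0,0],1]]'

```text
clock: 4.52
eef_pos: [0.5758, 0.0204, 0.1757]
tcp_rot: [3.132, 0.243, -0.005]
contact_force: [-5.2, 0.4, 3.0]
width: 0.0001
grip_force: 2.1
```

>>> jog_arm --moves '[[[0.06,0.01,0],[0,0,0],1],[[0,0,0],[0,0,0],1]]'

```text
clock: 4.68
eef_pos: [0.576, 0.0204, 0.1756]
tcp_rot: [-3.132, -0.243, 0.011]
contact_force: [-9.7, -0.2, 7.0]
width: 0.0003
grip_force: 4.7
```

```bash
python3 - <<'E'
from h import *
s=snap('top','t1');snap('scene','s1')
a=cv2.imread('pics/t1.png')[125:235,260:370];b=cv2.imread('pics/s1.png')[135:245,230:370]
cv2.imwrite('pics/c1.png',np.hstack([cv2.resize(x,(390,390),interpolation=3) for x in(a,b[:,:110])]))
E
```

```text
(no output)
```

View pics/c1.png

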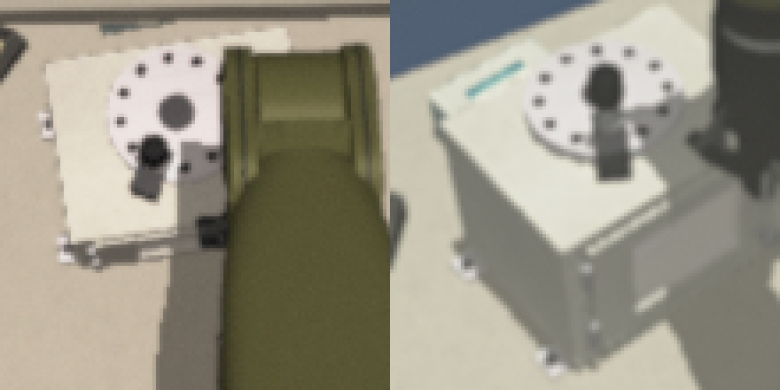

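Both views show the door flush with the cabinet front. It stalled at TCP x 0.576, close to the predicted 0.574. The 2 N bump and jump came about 12 mm earlier, which fits the catch. Now I back off, rise, tilt and open.

>>> jog_arm --moves '[[[-0.75,0,0],[0,0,0],1],[[-0.75,0,-0.3],[0,0,0],1],[[0,0,-0.95],[0,0,0],1],[[0,0,-0.95],[0,0,0],1],[[0,0,-0.95],[0,0,0],0]]'

```text
clock: 5.2
eef_pos: [0.5185, 0.0111, 0.3024]
tcp_rot: [-3.132, -0.243, 0.003]
contact_force: [1.6, 0.4, -0.3]
width: 0.0109
grip_force: 0.0
```

>>> jog_arm --moves '[[[0,0,-0.95],[0,1,0],0],[[0,0,0],[0,1,0],0],[[0,0,0],[0,1,0],0],[[0,0,0],[0,1,0],0],[[0,0,0],[0,1,0],0]]'

```text
clock: 5.62
eef_pos: [0.5207, 0.0112, 0.3412]
tcp_rot: [-3.038, -0.236, -0.626]
contact_force: [-0.2, -0.4, -0.6]
width: 0.0724
grip_force: 0.0
```

>>> jog_arm --moves '[[[0,0,0],[0,0,0],0],[[0,0,0],[0,0,0],0]]'

```text
clock: 5.78
eef_pos: [0.5189, 0.0111, 0.3398]
tcp_rot: [-3.041, -0.236, -0.614]
contact_force: [0.3, -0.6, -0.7]
width: 0.0855
grip_force: 0.0
```

```bash
python3 - <<'E'
from h import *
s=snap('top','t2');snap('scene','s2')
o=env.observe();M=Ro.from_rotvec(o['tcp_rot']).as_matrix();p=o['eef_pos'];print(M.round(3).tolist(),p,o['joints'].round(3) if hasattr(o['joints'],'round') else o['joints'])
g=np.array([.627,.1165,.218]);
for k in(.134,.054): print(k,g-k*M[:,2],M.T@(g-k*M[:,2]-p)/.04)
print('up 1mm',M.T@[0,0,.001]/.04)
a=cv2.imread('pics/t2.png')[125:235,260:370];b=cv2.imread('pics/s2.png')[135:245,230:370]
cv2.imwrite('pics/c2.png',np.hstack([cv2.resize(x,(390,390),interpolation=3) for x in(a,b[:,:110])]))
E
```

```text
[[0.91, 0.154, 0.385], [0.142, -0.988, 0.06], [0.39, 0.0, -0.921]] [0.52104166 0.01120358 0.34075161] [-0.009  0.005 -0.423  0.748  0.063  2.991]
0.134 [0.57541693 0.1084829  0.34141359] [ 1.58927171 -2.19313005  0.65355296]
0.054 [0.60621279 0.11326923 0.26773383] [ 1.58927171 -2.19313005  2.65355296]
up 1mm [ 9.73924366e-03  7.55090927e-06 -2.30249229e-02]
```

View pics/c2.png

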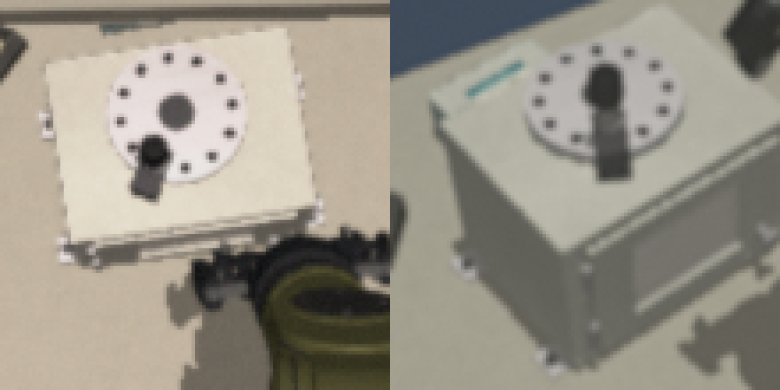

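The door's top edge now runs parallel to the cabinet front with no gap, and the catch side is closed. The fingers are open and clear of the knob, which is at (155,152) in the left crop. Joint 6 is near its limit, so I turn the tool about the vertical first.

>>> jog_arm --moves '[[[0,0,0],[0.39,0,-0.92],0],[[0,0,0],[0.39,0,-0.92],0],[[0,0,0],[0.39,0,-0.92],0],[[0,0,0],[0,0,0],0],[[0,0,0],[0,0,0],0]]'

```text
clock: 6.3
eef_pos: [0.5215, 0.0109, 0.3402]
tcp_rot: [-2.948, -0.586, -0.597]
contact_force: [1.0, 0.6, 0.3]
width: 0.0851
grip_force: 0.0
```

```bash
cat > m.py <<'E'
from h import *
o=env.observe();M=Ro.from_rotvec(o['tcp_rot']).as_matrix();p=o['eef_pos'];print(M.round(3).tolist(),p,np.round(o['joints'],3),o['width'])
g=np.array([.627,.1165,.218]);
for k in(.134,.054): print(k,g-k*M[:,2],M.T@(g-k*M[:,2]-p)/.04)
print('up 1mm',M.T@[0,0,.001]/.04)
E
python3 m.py
```

```text
[[0.851, 0.382, 0.359], [0.352, -0.924, 0.149], [0.389, -0.0, -0.921]] [0.52153063 0.01089554 0.34018604] [-0.06   0.024 -0.4    0.783  0.171  2.721] 0.08511922863344183
0.134 [0.57883421 0.09652393 0.3414383 ] [ 1.98529849 -1.43043048  0.80522658]
0.054 [0.60758991 0.10844994 0.26774379] [ 1.98529849 -1.43043048  2.80522658]
up 1mm [ 9.72833543e-03 -9.09096922e-06 -2.30295334e-02]
```

Move to the pre-grasp point above and in front of the knob, then check it.

>>> jog_arm --moves '[[[0.4,-0.29,0.16],[0,0,0],0],[[0.4,-0.29,0.16],[0,0,0],0],[[0.4,-0.29,0.16],[0,0,0],0],[[0.4,-0.28,0.16],[0,0,0],0],[[0.39,-0.28,0.16],[0,0,0],0]]'

```text
clock: 6.72
eef_pos: [0.5783, 0.0983, 0.3417]
tcp_rot: [-2.947, -0.587, -0.598]
contact_force: [1.2, -0.6, -0.0]
width: 0.0855
grip_force: 0.0
```

>>> jog_arm --moves '[[[0,0,0],[0,0,0],0],[[0,0,0],[0,0,0],0]]'

```text
clock: 6.88
eef_pos: [0.5779, 0.0981, 0.3413]
tcp_rot: [-2.946, -0.59, -0.596]
contact_force: [0.1, -0.8, 0.1]
width: 0.0852
grip_force: 0.0
```

```bash
python3 m.py; python3 - <<'E'
from h import *
s=snap('wrist','w1');M=None
for z in(.2,.218,.232):print(proj(s,[.627,.1165,z]))
E
```

```text
[[0.85, 0.385, 0.359], [0.355, -0.923, 0.15], [0.389, -0.0, -0.921]] [0.57785993 0.09808582 0.34125639] [ 0.124  0.123 -0.291  0.771  0.105  2.891] 0.08518499819074618
0.134 [0.57891801 0.09641843 0.34145385] [ 0.00961749  0.04865709 -0.00130343]
0.054 [0.60762367 0.10840743 0.26775006] [0.00961749 0.04865709 1.99869657]
up 1mm [ 9.72146996e-03 -2.19023260e-06 -2.30324340e-02]
[315.20820468 214.12909048]
[315.31840193 213.00816032]
[315.41758966 211.99918009]
```

View pics/w1.png

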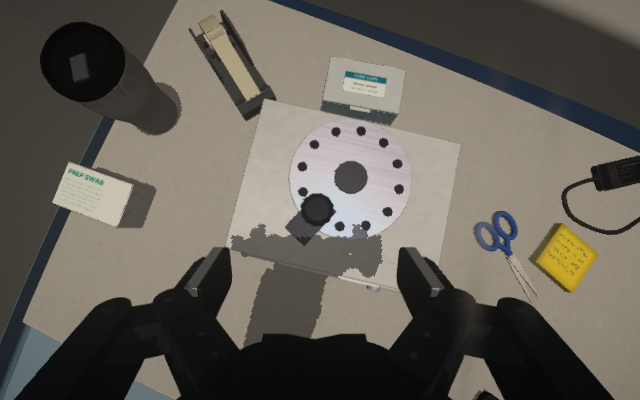

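The wrist view shows the knob at (317,209), against a predicted (315,212), so it is centred between the open fingers at (215,275) and (420,275) with nothing in the way. I advance and grip.

>>> jog_arm --moves '[[[0,0.03,0.4],[0,0,0],0],[[0,0,0.4],[0,0,0],0],[[0,0,0.4],[0,0,0],0],[[0,0,0.4],[0,0,0],0],[[0,0,0.4],[0,0,0],0]]'

```text
clock: 7.35
eef_pos: [0.6061, 0.107, 0.2672]
tcp_rot: [-2.948, -0.586, -0.597]
contact_force: [-0.3, -0.1, -0.8]
width: 0.0856
grip_force: 0.0
```

>>> jog_arm --moves '[[[0,0,0],[0,0,0],0],[[0,0,0],[0,0,0],0.5],[[0,0,0],[0,0,0],1],[[0,0,0],[0,0,0],1],[[0,0,0],[0,0,0],1]]' --squeeze 70

```text
clock: 7.77
eef_pos: [0.6068, 0.1077, 0.2692]
tcp_rot: [-2.946, -0.589, -0.6]
contact_force: [0.4, 0.5, 0.2]
width: 0.0387
grip_force: 0.0
```

>>> jog_arm --moves '[[[0,0,0],[0,0,0],1],[[0,0,0],[0,0,0],1],[[0,0,0],[0,0,0],1],[[0,0,0],[0,0,0],1],[[0,0,0],[0,0,0],1]]'

```text
clock: 8.18
eef_pos: [0.6066, 0.1078, 0.2691]
tcp_rot: [-2.946, -0.589, -0.6]
contact_force: [-4.2, -2.0, 6.2]
width: 0.0221
grip_force: 68.6
```

```bash
python3 m.py
```

```text
[[0.85, 0.384, 0.361], [0.354, -0.923, 0.15], [0.391, 0.001, -0.92]] [0.60659738 0.10777472 0.26906806] [ 0.136  0.215 -0.372  0.594  0.1    2.902] 0.02209671529308924
0.134 [0.57861737 0.09642603 0.34133757] [ 0.01151371 -0.00599408 -1.95804216]
0.054 [0.60750252 0.10841049 0.2677032 ] [ 0.01151371 -0.00599408  0.04195784]
up 1mm [ 9.77269811e-03  1.26614208e-05 -2.30107412e-02]
```

>>> jog_arm --moves '[[[0.049,0,-0.115],[0,0,0],1],[[0.049,0,-0.115],[0,0,0],1],[[0,0,0],[0,0,0],1]]'

```text
clock: 8.43
eef_pos: [0.6066, 0.1078, 0.2776]
tcp_rot: [-2.947, -0.589, -0.596]
contact_force: [6.0, 0.1, -7.2]
width: 0.0222
grip_force: 68.8
```

>>> jog_arm --moves '[[[0.049,0,-0.115],[0,0,0],1],[[0.029,0,-0.069],[0,0,0],1],[[0,0,0],[0,0,0],1]]'

```text
clock: 8.68
eef_pos: [0.6066, 0.1078, 0.2848]
tcp_rot: [-2.947, -0.589, -0.596]
contact_force: [6.5, 0.2, -10.3]
width: 0.0221
grip_force: 69.1
```

```bash
python3 - <<'E'
from h import *
snap('scene','s3');snap('top','t3');b=cv2.imread('pics/s3.png')[130:240,230:370]
cv2.imwrite('pics/c3.png',cv2.resize(b,None,fx=5,fy=5,interpolation=3))
E
```

```text
(no output)
```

View pics/c3.png

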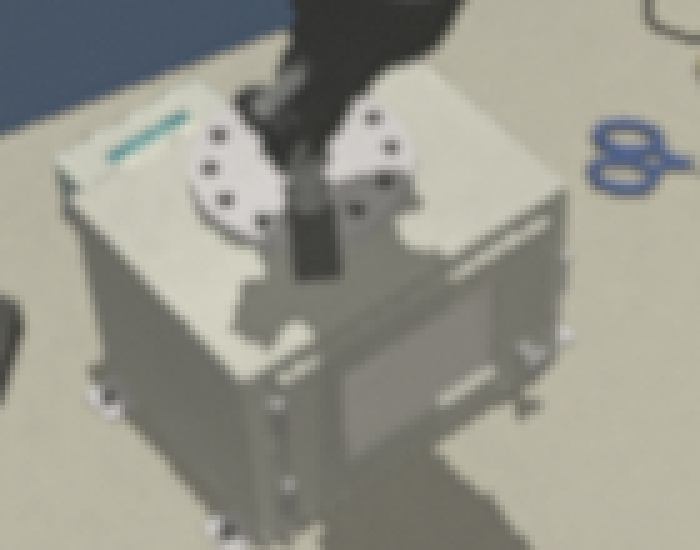

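The scene view shows the door flush all along the front (edge from (265,375) to (560,195) in the crop) and the fingers around the knob. The force is following the spring, so I keep pulling to the stop.

>>> jog_arm --moves '[[[0.02,0,-0.046],[0,0,0],1],[[0.02,0,-0.046],[0,0,0],1],[[0,0,0],[0,0,0],1]]'

```text
clock: 9.03
eef_pos: [0.6066, 0.1078, 0.2882]
tcp_rot: [-2.947, -0.589, -0.595]
contact_force: [7.5, 1.2, -11.2]
width: 0.022
grip_force: 69.0
```

>>> jog_arm --moves '[[[0.01,0,-0.023],[0,0,0],1],[[0,0,0],[0,0,0],1]]'

```text
clock: 9.2
eef_pos: [0.6066, 0.1078, 0.289]
tcp_rot: [-2.948, -0.589, -0.594]
contact_force: [6.9, 1.6, -9.8]
width: 0.0217
grip_force: 69.0
```

>>> jog_arm --moves '[[[0.01,0,-0.023],[0,0,0],1],[[0,0,0],[0,0,0],1]]'

```text
clock: 9.37
eef_pos: [0.6066, 0.1078, 0.2893]
tcp_rot: [-2.948, -0.589, -0.593]
contact_force: [9.3, 1.2, -13.9]
width: 0.0218
grip_force: 70.1
```

>>> jog_arm --moves '[[[0.01,0,-0.023],[0,0,0],1],[[0,0,0],[0,0,0],1],[[0,0,0],[0,0,0],1],[[0,0,0],[0,0,0],1]]' --squeeze 85

```text
clock: 9.7
eef_pos: [0.6066, 0.1078, 0.2894]
tcp_rot: [-2.948, -0.589, -0.592]
contact_force: [11.1, 2.0, -16.8]
width: 0.0215
grip_force: 84.8
```

>>> jog_arm --moves '[[[0,0,0],[0,0,0],1],[[0,0,0],[0,0,0],1],[[0,0,0],[0,0,0],1],[[0,0,0],[0,0,0],1],[[0,0,0],[0,0,0],1]]'

```text
clock: 10.12
eef_pos: [0.6067, 0.1078, 0.2894]
tcp_rot: [-2.948, -0.589, -0.592]
contact_force: [11.1, 2.0, -16.4]
width: 0.0213
grip_force: 84.8
```

```bash
python3 - <<'E'
from h import *
snap('scene','s4');w=snap('wrist','w4')
b=cv2.imread('pics/s4.png')[130:240,230:370];c=cv2.imread('pics/w4.png')
cv2.imwrite('pics/c4.png',np.hstack([cv2.resize(b,(400,314),interpolation=3),cv2.resize(c[50:364,120:520],(400,314))]))
E
```

```text
(no output)
```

View pics/c4.png

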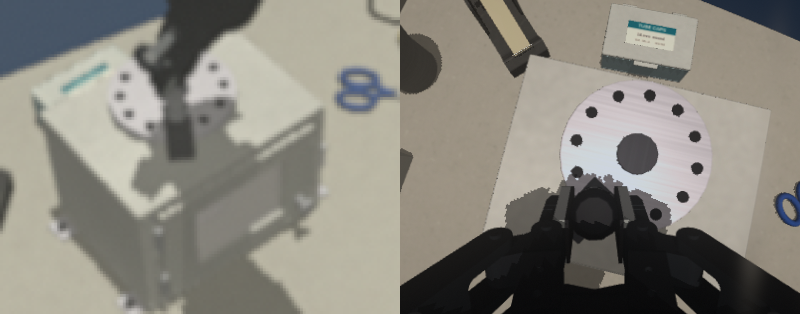

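The door is flush, and the wrist view shows the knob between the pads at (595,212). The height stays at +20.3 mm while the force rises, so the plunger is against its stop and holding steady.

```bash
python3 -c "from station import env; print(env.sign_off())"
```

```text
the job is handed in; nothing more can be done
None
```

The cabinet door is shut on its catch, and I handed the job in at about 10 s with the gripper holding the plunger up against its stop, about 20 mm up, and the bystander items not touched.

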